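# Refit the dust filter of a shoe-repair bench

### The arm

A 6-joint arm with a two-finger parallel gripper is mounted at the origin on the work surface. World frame = base frame: x ahead of the robot, y to its left, z up, the work surface at z = 0. Lengths are in m, angles in rad, forces in N, time in s.
With the tool pointing down it reaches from about 0.3 to 0.775 m from the base axis. Payload 14.6 kg.
Tool frame: the origin (TCP) lies midway between the tips of the shut fingers; the grasp point (between the pads) lies 19 mm behind it (ctrl.pinch_z is the distance from the TCP to the grasp point, in m); z points along the fingers, y is the line along which they close (so a half turn about z gives the same grasp; the last joint's range is limited). The gripper opens to 94 mm and grips with 3 to 60 N. Pads are 16 mm wide; open, the fingers measure 119 mm over their backs; the gripper's body (75 mm by 177 mm) begins 78 mm behind the grasp point.
Start: joints at [-1.202, 0.3, 1.521, -0, 1.321, -0.067], TCP at [0.232, -0.499, 0.205] pointing down, gripper open.
Joint ranges: [-3.03, 3.03], [-0.79, 2.21], [0.23, 2.52], [-1.04, 4.18], [0, 3.07], [-2.55, 2.55]. Speed limits (rad/s): [2.22, 2.22, 2.57, 3.14, 3.14, 3.14].

### API

Orientations are given as [roll, pitch, yaw] about the fixed x, y, z axes, in that order (R = Rz(yaw) Ry(pitch) Rx(roll)).
In Python, from station import ctrl gives the robot as it stands.
- The arm moves only by the tool jog_arm, never from a script. Its argument "motion" is a list of rows, each a list of 7 numbers: the shift along the tool's x, y, z in m, then the turn, a rotation vector about the tool's x, y, z in rad, then the opening, from -1 (shut) to 1 (fully open). In form: [[tx, ty, tz, rx, ry, rz, gripper], ...]. A call has 1 to 5 rows; each row shifts and turns the commanded pose from where the row before left it, along the tool's axes as they then stand; what a row does not reach is not made up. A row lasts 1/10 s, in which the tool goes at most 50 mm and 8.59 degrees, less where a joint would pass 70% of its speed; a pose out of reach is approached as far as the arm can. A call is refused whole if a number of a shift passes 0.05 or a number of a turn 0.15, either way. A call with a gripper value outside its range is refused whole. The fingers move at their own pace and stop on an object; "squeeze" is the grip in N (left out, the last holds). Time passes only in rows, so rows that do not move let the fingers close. It gives the time, the measured TCP pose, the force, the opening and the grip force at its end, in the units of the state.
- ctrl.get_obs(): the state, without advancing time (a new reading comes with each control period).
- ctrl.camera(name): name is "scene" or "top"; returns the picture (400x640x3 uint8, red, green, blue); there is no depth.
- ctrl.camera_model(name): a dict with "intrinsics" (3x3 intrinsics, pixels), "rvec" (rotation vector, rad) and "tvec" (3), from world to camera coordinates, as OpenCV has them. Camera axes: x right, y down, z forward; pixel columns grow to the right and rows downward; lengths in m; the calibration is good to about 2 mm. A picture is of the moment at which its call begins. camera_model takes no time and is no camera call.
- ctrl.hand_in(): hands the job in; it is judged then, once.
The state is a dict: "time_s": time; "qpos": joint angles; "joint_vel": joint speeds; "tau": joint torques, N m; "ee_pos": TCP position; "eef_rot": TCP orientation; "force": force on the tool from outside, world axes, zero at the start; "moment": the same for the moment, N m; "grip_width": finger opening in m; "grip_force": force on a finger pad.
Only numpy, scipy, OpenCV 4.12 (cv2) and the standard library are available. Lean on these libraries where they do the work, as an engineer would, in place of code of your own. Each camera call takes 0.05 s, during which the arm holds its last target. There are 200 camera calls.

### The job

Lift the pleated filter by its grip and lay it fully down in the pocket of the metal filter frame, on the bench. Then let go, take the loaded frame by its sides, lift it onto the deck of the grey dust-extraction dock and slide its nose into the slot under the hood until it is fully home, lying flat on the deck and square to the slot, with the filter still down in it. Leave the polish tin, the brush and the wooden shoe last where they are.

Things in the scene. Friction and masses are not known exactly. Their poses are not given: they have to be found in the camera images.
- filter_mid (a point): Filter cartridge (loose, about 0.18 kg): pale pleated paper block with grey plastic rims, 112 (x) x 48 (y) x 30 mm high, with a grey upright grip bar on top at its middle, 14 mm thick (x) x 40 mm (y) and 30 mm tall, so 60 mm high overall. It stands on the bench, grip up. Point: middle of the block, half-way up the whole, 30 mm above its underside (level with the foot of the grip). z up; x along the block; the two ends are alike.
- frame_mid (a point): Filter frame (loose, about 0.32 kg): plain aluminium tray, 132 (x) x 64 (y) mm outside, 30 mm high, walls 5 mm (long sides) and 6 mm (ends), with an open-topped pocket 120 x 54 mm whose floor is 6 mm above the underside; a solid flat nose continues it at the +x end. Point: centre of the pocket, 15 mm above the frame's underside. z up; x from the pocket towards the nose. A filter lying fully down has its own point 21 mm above this one.
- frame_nose (a point): Tip of the frame's nose, in the middle, 9 mm above the frame's underside and 108 mm ahead (+x) of the frame's pocket centre. The nose is 42 mm long, 56 mm wide, 18 mm high.
- dock_mouth (a point): Dock (fixed to the bench): a flat grey deck, 12 mm high and 120 mm wide, reaching 140 mm out in front of the mouth (-x), with a dark grille; behind it a low grey hood (120 mm wide, 60 mm deep, top 50 mm above the bench) with a slot at deck level, 66 mm wide, 28 mm high, 38 mm deep. A steel duct stub (50 mm thick, 90 mm long) runs out behind the hood. Point: middle of the slot's mouth, 9 mm above the deck (21 mm above the bench). z up; x points into the slot, horizontally.
- dock_stop (a point): Stop at the inner end of the same slot, 38 mm beyond the mouth along x, 9 mm above the deck; axes as those of the mouth. When the frame is home the tip of its nose touches the stop at this point.
- polish: Bystander: dark metal polish tin, 72 mm across, 50 mm high, upright; origin under its centre.
- brush: Bystander: shoe brush with wooden back, 150 (x) x 50 x 44 mm; origin under its centre.
- last: Bystander: wooden shoe last, about 200 (x) x 66 x 92 mm; origin under its centre.

How it is judged:
On the way, in this order (a step that is already met when the one before it is completed fails the run):
1. the filter lies fully down in the frame's pocket and is let go, with the frame standing on the bench away from the dock (horizontal distance between filter_mid and frame_mid below 0.009 m and z of filter_mid in the frame of frame_mid between 0.016 and 0.025 m and angle between the z axis of filter_mid and the z axis of frame_mid, either way round below 0.08 rad and angle between the x axis of filter_mid and the x axis of frame_mid, either way round below 0.2 rad and height (world z) of frame_mid below 0.019 m and horizontal distance between frame_nose and dock_stop above 0.06 m and contact force between the fingers and filter below 0.3 N), for 0.2 s.
2. the frame is lifted off the bench with the filter down in it (horizontal distance between filter_mid and frame_mid below 0.009 m and z of filter_mid in the frame of frame_mid between 0.016 and 0.025 m and angle between the z axis of filter_mid and the z axis of frame_mid, either way round below 0.08 rad and angle between the x axis of filter_mid and the x axis of frame_mid, either way round below 0.2 rad and height (world z) of frame_mid above 0.024 m), for 0.2 s.
At the end, for the whole second after the job is handed in: Nose tip within 6 mm of the stop, 8 mm sideways, 4 mm in height; frame flat on the deck (0.05 rad) and square to the slot (0.12 rad); filter down in the pocket (within 9 mm of its centre, 16 to 25 mm above the frame's point, level within 0.08 rad, lined up within 0.2 rad); both at rest (horizontal distance between filter_mid and frame_mid below 0.009 m and z of filter_mid in the frame of frame_mid between 0.016 and 0.025 m and angle between the z axis of filter_mid and the z axis of frame_mid, either way round below 0.08 rad and angle between the x axis of filter_mid and the x axis of frame_mid, either way round below 0.2 rad and linear speed of each of filter, frame below 0.02 m/s and x of frame_nose in the frame of dock_stop above -0.006 m and y of frame_nose in the frame of dock_stop between -0.008 and 0.008 m and z of frame_nose in the frame of dock_stop between -0.004 and 0.004 m and angle between the x axis of frame_mid and the x axis of dock_stop, either way round below 0.12 rad and angle between frame_mid's own z axis and vertical below 0.05 rad); the robot touches nothing.
It fails at once if the polish tin is moved more than 40 mm (distance of polish from where it was at the start of the episode above 0.04 m).
It fails at once if the brush is moved more than 40 mm (distance of brush from where it was at the start of the episode above 0.04 m).
It fails at once if the shoe last is moved more than 40 mm (distance of last from where it was at the start of the episode above 0.04 m).
It also fails if it takes over 58 s, if anything falls off the work surface, if the arm or the gripper's body presses on something with over 40 N, if the wrist force passes 120 N, or if a joint passes its speed limit or range.

## Working session

There is one attempt and no reset: what is moved stays moved. The work goes in short steps, Python scripts to look and compute and a tool call to move; the robot and the scene stay as the last step left them, time stands still between calls to the robot, and variables do not carry over. Pictures are saved under pics/ and viewed, at most 10 in all, crops included, and the job is handed in when it is done.

Besides the shell and the picture viewer there is one more tool, called after "Request:" as name(argument=value, ...) on one line, values as JSON. jog_arm: Moves the arm, as the interface text tells. Its arguments: {"type":"object","properties":{"motion":{"type":"array"},"squeeze":{"type":"number"}},"required":["motion"]}

```bash
ls; mkdir -p pics; python3 - <<'E'
from station import ctrl
import cv2
for n in("scene","top"):
    im=ctrl.camera(n); cv2.imwrite(f"pics/{n}0.png",im[:,:,::-1])
    m=ctrl.camera_model(n); print(m)
print(ctrl.get_obs(), ctrl.pinch_z)
E
```

```text
pics
{'intrinsics': array([[491.75409798,   0.        , 316.65920706],
       [  0.        , 491.75409798, 196.7839951 ],
       [  0.        ,   0.        ,   1.        ]]), 'rvec': array([ 1.04346966,  2.41865593, -1.05389015]), 'tvec': array([ 0.46952236, -0.20798004,  1.55357096])}
{'intrinsics': array([[481.76360489,   0.        , 322.63060479],
       [  0.        , 481.76360489, 198.70203314],
       [  0.        ,   0.        ,   1.        ]]), 'rvec': array([ 2.16879318, -2.16170825,  0.11683044]), 'tvec': array([-0.06194623,  0.58987798,  1.38823984])}
{'time_s': 0.1, 'qpos': array([-1.20159791e+00,  3.00383280e-01,  1.52149391e+00,  5.60839069e-06,
        1.32070386e+00, -6.66344842e-02]), 'joint_vel': array([-1.41389272e-03, -1.97160935e-05, -5.39424062e-04, -5.79684437e-04,
       -4.55886829e-04, -1.23699000e-03]), 'tau': array([ 9.98416290e-04, -5.32648587e+01, -3.53286052e+01,  7.09248637e-02,
        2.35428015e-02, -3.99971930e-05]), 'ee_pos': array([ 0.23209081, -0.49838266,  0.20497138]), 'eef_rot': array([-3.14060682e+00, -7.12328189e-05,  4.35831477e-01]), 'force': array([-0.42462332, -0.54419354, -0.07813688]), 'moment': array([-0.036172  ,  0.02365819,  0.00864517]), 'grip_force': 0.0, 'grip_width': 0.09384963619926895} 0.0188
```

View pics/top0.png

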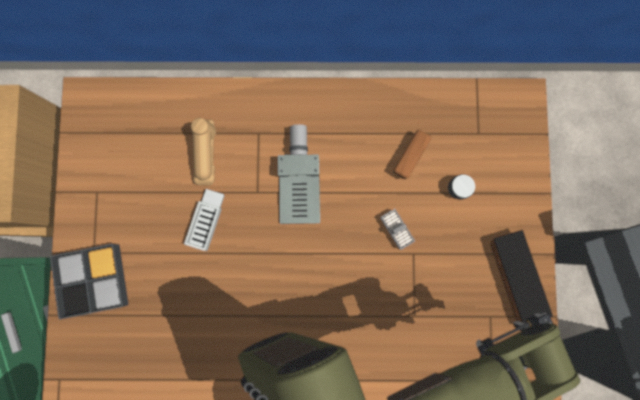

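View pics/scene0.png

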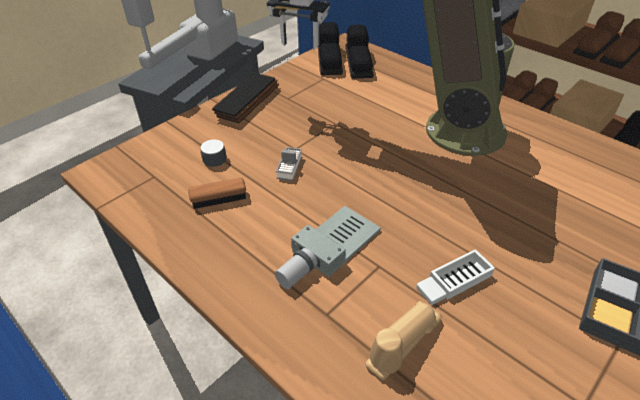

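The top view shows the filter at about (397,229) and the frame at (204,219) with its nose up. The dock is at (299,190) with its mouth at about row 177. The scene view agrees, with the filter at (289,164), the frame at (456,278) and the dock at (335,240). Next I'll zoom in to get the edges.

```bash
cat > h.py <<'E'
import numpy as np, cv2
def ray(m,uv,z):
    R=cv2.Rodrigues(m['rvec'])[0]; K=m['intrinsics']; uv=np.atleast_2d(uv).astype(float)
    d=(np.linalg.inv(K)@np.c_[uv,np.ones(len(uv))].T).T@R; c=-R.T@m['tvec']
    return c+d*((z-c[2])/d[:,2])[:,None]
def proj(m,P): return cv2.projectPoints(np.atleast_2d(P).astype(float),m['rvec'],m['tvec'],m['intrinsics'],None)[0][:,0]
E
python3 - <<'E'
import cv2,numpy as np
t=cv2.imread('pics/top0.png');s=cv2.imread('pics/scene0.png')
def c(i,x,y,w,h,W,H): return cv2.resize(i[y:y+h,x:x+w],(W,H),interpolation=cv2.INTER_CUBIC)
A=c(t,180,180,50,75,200,300); A=np.hstack([c(t,175,180,60,75,240,300),c(t,270,120,60,110,164,300),c(t,370,195,60,75,240,300)])
B=np.hstack([c(s,410,245,90,65,346,250),c(s,270,140,45,50,225,250)])
C=np.zeros((560,800,3),np.uint8);C[:300,:A.shape[1]]=A;C[305:555,:B.shape[1]]=B
cv2.imwrite('pics/crop.png',C)
E
```

```text
(no output)
```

View pics/crop.png

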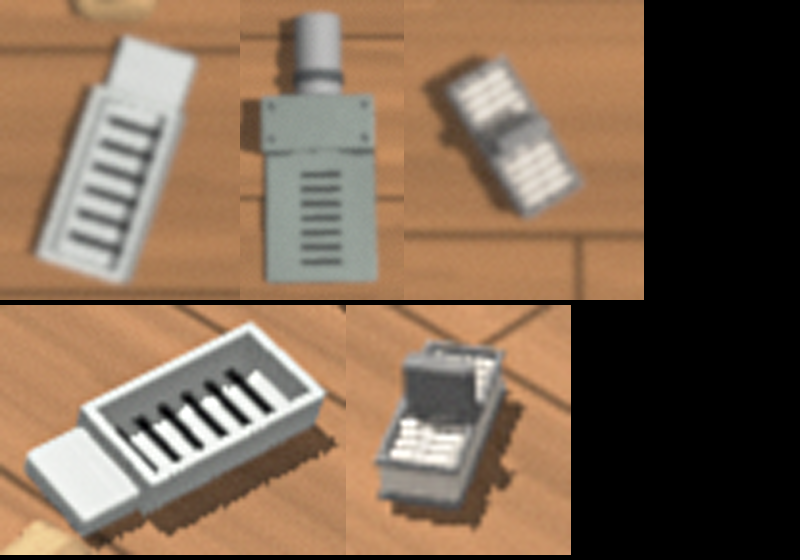

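```bash
python3 - <<'E'
from station import ctrl
from h import *
for n in('top','scene'):
    m=ctrl.camera_model(n); R=cv2.Rodrigues(m['rvec'])[0]; print(n,'cam',-R.T@m['tvec'])
    im=cv2.resize(cv2.imread(f'pics/{n}0.png'),None,fx=4,fy=4,interpolation=cv2.INTER_CUBIC)
    hsv=cv2.cvtColor(im,cv2.COLOR_BGR2HSV)
    b,g,r=[im[...,k].astype(int) for k in range(3)]
    mask=((r-b<45)&(hsv[...,2]>45)).astype(np.uint8)
    rois=dict(frame=(175,180,60,75),dock=(270,150,60,80),filter=(370,195,60,75)) if n=='top' else dict(frame=(410,245,90,65),dock=(270,200,115,90),filter=(270,140,45,45))
    for k,(x,y,w,h) in rois.items():
        M=np.zeros_like(mask);M[4*y:4*(y+h),4*x:4*(x+w)]=mask[4*y:4*(y+h),4*x:4*(x+w)]
        cs=cv2.findContours(M,cv2.RETR_EXTERNAL,cv2.CHAIN_APPROX_NONE)[0];c=max(cs,key=cv2.contourArea)[:,0]
        px=(c+.5)/4-.5
        np.save(f'{n}_{k}.npy',px)
        P=ray(m,px,0.015)[:,:2]
        rc=cv2.minAreaRect((P*1000).astype(np.float32)); print(n,k,'rect mm',rc)
        ap=cv2.approxPolyDP(px.astype(np.float32)[:,None],1.6,True)[:,0]
        print(' poly px',ap.round(1).tolist())
        for z in (0,.012,.018,.03,.05): print('  z',z,(ray(m,ap,z)[:,:2]*1000).round(0).astype(int).tolist())
E
```

```text
top cam [ 0.436241   -0.06129052  1.4439323 ]
top frame rect mm ((531.5233764648438, 292.1910705566406), (80.29187774658203, 179.81320190429688), 73.0935287475586)
 poly px [[207.10000610351562, 188.60000610351562], [203.60000610351562, 190.10000610351562], [200.60000610351562, 199.60000610351562], [195.89999389648438, 202.89999389648438], [182.89999389648438, 241.60000610351562], [185.10000610351562, 244.60000610351562], [204.39999389648438, 250.39999389648438], [208.60000610351562, 246.10000610351562], [223.89999389648438, 195.60000610351562], [221.89999389648438, 192.39999389648438]]
  z 0 [[623, 289], [618, 300], [590, 308], [580, 322], [463, 357], [454, 350], [438, 292], [450, 280], [602, 238], [612, 244]]
  z 0.012 [[622, 286], [617, 297], [588, 305], [578, 319], [463, 353], [454, 347], [437, 289], [450, 277], [601, 236], [610, 242]]
  z 0.018 [[621, 285], [616, 295], [588, 303], [578, 317], [463, 352], [454, 345], [437, 288], [450, 275], [600, 234], [610, 241]]
  z 0.03 [[619, 282], [615, 292], [586, 300], [577, 314], [463, 348], [454, 341], [437, 285], [450, 273], [598, 232],
[... 10040 characters left out ...]
-345], [476, -342], [497, -319], [548, -288], [570, -263], [569, -239], [549, -206], [520, -225], [512, -218], [502, -237], [461, -260], [464, -269], [429, -305]]
  z 0.018 [[458, -339], [481, -336], [502, -313], [553, -283], [574, -258], [573, -233], [553, -201], [525, -220], [517, -213], [507, -232], [466, -255], [469, -264], [434, -299]]
  z 0.03 [[468, -327], [491, -324], [512, -302], [562, -271], [583, -247], [582, -223], [562, -191], [534, -210], [526, -203], [517, -221], [476, -244], [479, -253], [445, -288]]
  z 0.05 [[485, -307], [508, -304], [529, -283], [577, -253], [598, -229], [597, -206], [578, -175], [550, -193], [542, -186], [533, -204], [493, -226], [497, -235], [463, -269]]
```

```bash
cat >> h.py <<'E'
def edge(g,a,b,w=2.5):
    """refine line a-b to the strongest gradient; returns (point,dir)"""
    a=np.array(a,float);b=np.array(b,float);d=(b-a)/np.linalg.norm(b-a);n=np.array([-d[1],d[0]])
    s=np.arange(-w-1,w+1.01,.25);L=np.linalg.norm(b-a);pts=[]
    for t in np.linspace(.12,.88,int(max(8,L))):
        q=(a+d*L*t)+s[:,None]*n
        v=cv2.remap(g,q[:,0].astype(np.float32)[None],q[:,1].astype(np.float32)[None],cv2.INTER_LINEAR)[0]
        G=np.abs(np.gradient(cv2.GaussianBlur(v[None],(5,1),0)[0],axis=0)).sum(-1)[3:-3];G=G**3
        pts.append(a+d*L*t+n*(G*s[3:-3]).sum()/G.sum())
    x,y,px,py=cv2.fitLine(np.float32(pts),cv2.DIST_HUBER,0,.01,.01)[2:]if 0 else (lambda l:(l[2],l[3],l[0],l[1]))(cv2.fitLine(np.float32(pts),cv2.DIST_HUBER,0,.01,.01).ravel())
    return np.array([x,y]),np.array([px,py])
def img(f): return cv2.imread(f).astype(np.float32)
def wline(m,l,z):
    P=ray(m,[l[0]-6*l[1],l[0]+6*l[1]],z)[:,:2]*1000; d=P[1]-P[0];d/=np.linalg.norm(d);return P.mean(0),d
def X(l1,l2):
    t=np.linalg.solve(np.c_[l1[1],-l2[1]],l2[0]-l1[0]);return l1[0]+t[0]*l1[1]
E
python3 - <<'E'
from station import ctrl
from h import *
E=dict(
 top=dict(fr_tail=((184.3,243.8),(206.3,250.8),.03),fr_left=((198.3,201.3),(184.3,243.8),.03),fr_rightbase=((220.5,210.5),(206.3,250.8),0),fr_tip=((205,189),(223,194.5),.018),
  fi_right=((395.3,209.5),(414,241.3),.03),fi_top=((381,217.5),(395.3,209.5),.03),fi_leftbase=((381,217.5),(400.8,248.8),0),fi_bot=((400.8,248.8),(414,241.3),.015),
  d_l=((279.1,180),(279.1,222.4),.012),d_r=((318,178),(318.6,222),.012),d_b=((279,222.5),(318.6,222.6),.012)),
 scene=dict(fr_tail=((474.4,249.1),(494.6,267.1),.03),fr_right=((474.4,249.1),(431.1,270.6),.03),fr_left=((494.6,267.1),(447.7,293.1),.03),fr_front=((430.8,271),(447.7,293),.03),
  fi_right=((301.6,148.4),(291.8,172.6),.03),fi_front=((276.4,171),(291.8,172.6),.03),
  d_b=((379.9,226.9),(344.1,205.4),.012),d_r=((344.1,205.4),(314.9,228.9),.012)))
for n,es in E.items():
    m=ctrl.camera_model(n);g=img(f'pics/{n}0.png')
    for k,(a,b,z) in es.items():
        l=edge(g,a,b);W=wline(m,l,z);ang=np.degrees(np.arctan2(W[1][1],W[1][0]))
        print(n,k,'pt',W[0].round(1),'ang',round((ang+90)%180-90,1))
E
```

```text
top fr_tail pt [444.8 311.6] ang 72.6
top fr_left pt [530.3 324. ] ang -17.0
top fr_rightbase pt [497.  268.6] ang -17.2
top fr_tip pt [614.2 266.7] ang 72.1
top fi_right pt [ 503.2 -302. ] ang 30.4
top fi_top pt [ 548.6 -255. ] ang -64.3
top fi_leftbase pt [ 491.2 -265.1] ang 31.4
top fi_bot pt [ 461.  -309.1] ang -59.2
top d_l pt [589.6  69.8] ang 0.9
top d_r pt [586.8 -50.2] ang 1.9
top d_b pt [519.4   7.8] ang -89.4
scene fr_tail pt [450.7 309.9] ang 73.3
scene fr_right pt [501.3 268.5] ang -17.5
scene fr_left pt [512.3 328. ] ang -15.9
scene fr_front pt [576.9 277. ] ang 66.9
scene fi_right pt [ 489.1 -260.3] ang 35.7
scene fi_front pt [ 548.3 -250.8] ang -59.5
scene d_b pt [521.2   6. ] ang -89.0
scene d_r pt [568.1 -49. ] ang 1.3
```

Request:
jog_arm(motion=[[0,0,0,0,0,-0.15,1],[0,0,0,0,0,-0.15,1],[0,0,0,0,0,-0.15,1],[0,0,0,0,0,-0.15,1],[0,0,0,0,0,-0.15,1]])

```text
time_s: 0.6
ee_pos: [0.2321, -0.4984, 0.2051]
eef_rot: [-3.141, -0.001, 1.192]
force: [-0.3, -0.4, -0.0]
grip_width: 0.0937
grip_force: 0.0
```

Request:
jog_arm(motion=[[0,0,0,0,0,-0.15,1],[0,0,0,0,0,-0.15,1],[0,0,0,0,0,-0.15,1],[0,0,0,0,0,-0.15,1],[0,0,0,0,0,-0.15,1]])

```text
time_s: 1.1
ee_pos: [0.2321, -0.4984, 0.2051]
eef_rot: [-3.142, -0.001, 1.942]
force: [0.2, -0.4, 0.6]
grip_width: 0.0943
grip_force: 0.0
```

Request:
jog_arm(motion=[[0,0,0,0,0,-0.15,1],[0,0,0,0,0,-0.022,1],[0.0056,0.0384,0,0,0,0,1],[0.0056,0.0384,0,0,0,0,1],[0.0056,0.0384,0,0,0,0,1]])

```text
time_s: 1.6
ee_pos: [0.3233, -0.4242, 0.2053]
eef_rot: [3.142, -0.0, 2.103]
force: [1.0, 0.2, 1.0]
grip_width: 0.0938
grip_force: 0.0
```

Request:
jog_arm(motion=[[0.0056,0.0384,0,0,0,0,1],[0.0056,0.0384,0,0,0,0,1],[0.0056,0.0384,0,0,0,0,1],[0.0056,0.0384,0,0,0,0,1],[0.0056,0.0384,0,0,0,0,1]])

```text
time_s: 2.1
ee_pos: [0.4743, -0.3017, 0.2054]
eef_rot: [-3.142, -0.0, 2.104]
force: [0.8, 0.1, 0.1]
grip_width: 0.094
grip_force: 0.0
```

Request:
jog_arm(motion=[[0.0056,0.0384,0,0,0,0,1],[0,0,0.04,0,0,0,1],[0,0,0.03,0,0,0,1],[0,0,0,0,0,0,1],[0,0,0,0,0,0,1]])

```text
time_s: 2.6
ee_pos: [0.5035, -0.2787, 0.1362]
eef_rot: [-3.142, -0.0, 2.106]
force: [-0.1, -0.7, 0.6]
grip_width: 0.0938
grip_force: 0.0
```

```bash
python3 - <<'E'
from station import ctrl
import cv2,numpy as np
s=ctrl.camera('scene')[:,:,::-1]; cv2.imwrite('pics/s1.png',s)
cv2.imwrite('pics/s1c.png',cv2.resize(s[80:210,220:360],(700,590),interpolation=cv2.INTER_CUBIC)[:590,:])
from h import *
m=ctrl.camera_model('scene')
o=ctrl.get_obs();print(o['ee_pos'],o['eef_rot'],proj(m,[[.503,-.278,.03],[.503,-.278,.06]]))
E
```

```text
[ 0.50379506 -0.27900398  0.13710302] [3.14080818e+00 1.56675168e-03 2.10593573e+00] [[289.13391185 159.41832492]
 [288.60665168 151.13527617]]
```

View pics/s1c.png

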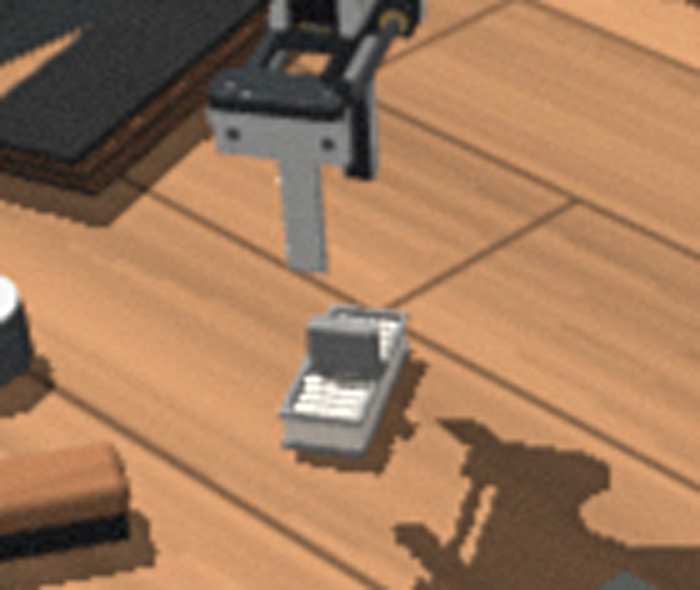

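The crop shows the fingers straddling the line above the filter. Its grip top is at about (345,325) in the crop, and my estimate projects to (343,323). I'll descend and grip.

Request:
jog_arm(motion=[[0,0,0.04,0,0,0,1],[0,0,0.04,0,0,0,1],[0,0,0.021,0,0,0,1],[0,0,0,0,0,0,1],[0,0,0,0,0,0,-1]], squeeze=25)

```text
time_s: 3.15
ee_pos: [0.5042, -0.2793, 0.0365]
eef_rot: [3.141, 0.002, 2.107]
force: [-0.9, -0.1, -0.3]
grip_width: 0.0889
grip_force: 0.0
```

Request:
jog_arm(motion=[[0,0,0,0,0,0,-1],[0,0,0,0,0,0,-1],[0,0,0,0,0,0,-1],[0,0,0,0,0,0,-1],[0,0,0,0,0,0,-1]])

```text
time_s: 3.65
ee_pos: [0.5034, -0.2785, 0.0347]
eef_rot: [3.141, 0.0, 2.108]
force: [-0.4, -0.4, -0.2]
grip_width: 0.0496
grip_force: 0.0
```

Request:
jog_arm(motion=[[0,0,0,0,0,0,-1],[0,0,0,0,0,0,-1],[0,0,0,0,0,0,-1],[0,0,0,0,0,0,-1],[0,0,0,0,0,0,-1]])

```text
time_s: 4.15
ee_pos: [0.5033, -0.2785, 0.0344]
eef_rot: [-3.142, -0.0, 2.108]
force: [-0.1, -0.4, 0.5]
grip_width: 0.0139
grip_force: 25.0
```

Request:
jog_arm(motion=[[0,0,-0.02,0,0,0,-1],[0,0,-0.035,0,0,0,-1],[0,0,-0.035,0,0,0,-1],[0,0,-0.035,0,0,0,-1],[0,0,0,0,0,0,-1]])

```text
time_s: 4.65
ee_pos: [0.5048, -0.2794, 0.1641]
eef_rot: [3.138, 0.006, 2.108]
force: [-0.4, -0.2, -1.8]
grip_width: 0.0137
grip_force: 25.0
```

Request:
jog_arm(motion=[[0,0,0,0,0,0.14,-1],[0,0,0,0,0,0.14,-1],[0,0,0,0,0,0.14,-1],[0,0,0,0,0,0.14,-1],[0,0,0,0,0,0.14,-1]])

```text
time_s: 5.15
ee_pos: [0.5029, -0.2782, 0.1581]
eef_rot: [-3.14, -0.001, 1.402]
force: [-0.4, 0.5, -3.0]
grip_width: 0.014
grip_force: 25.0
```

Request:
jog_arm(motion=[[0,0,0,0,0,0.136,-1],[0.0345,-0.01,0,0,0,0,-1],[0.0345,-0.01,0,0,0,0,-1],[0.0345,-0.01,0,0,0,0,-1],[0.0345,-0.01,0,0,0,0,-1]])

```text
time_s: 5.65
ee_pos: [0.5051, -0.1333, 0.1583]
eef_rot: [-3.14, -0.0, 1.272]
force: [-0.1, 0.0, -2.2]
grip_width: 0.0135
grip_force: 25.0
```

Request:
jog_arm(motion=[[0.0345,-0.01,0,0,0,0,-1],[0.0345,-0.01,0,0,0,0,-1],[0.0345,-0.01,0,0,0,0,-1],[0.0345,-0.01,0,0,0,0,-1],[0.0345,-0.01,0,0,0,0,-1]])

```text
time_s: 6.15
ee_pos: [0.5082, 0.0462, 0.1584]
eef_rot: [-3.14, 0.0, 1.272]
force: [0.4, -0.2, -2.8]
grip_width: 0.014
grip_force: 25.0
```

Request:
jog_arm(motion=[[0.0345,-0.01,0,0,0,0,-1],[0.0345,-0.01,0,0,0,0,-1],[0.0345,-0.01,0,0,0,0,-1],[0.0345,-0.01,0,0,0,0,-1],[0.0345,-0.01,0,0,0,0,-1]])

```text
time_s: 6.65
ee_pos: [0.5112, 0.2257, 0.1583]
eef_rot: [-3.14, 0.001, 1.272]
force: [-0.1, -0.2, -1.8]
grip_width: 0.0137
grip_force: 25.0
```

Request:
jog_arm(motion=[[0.0345,-0.01,0,0,0,0,-1],[0.0345,-0.01,0,0,0,0,-1],[0,0,0,0,0,0,-1],[0,0,0,0,0,0,-1]])

```text
time_s: 7.05
ee_pos: [0.5124, 0.2963, 0.1581]
eef_rot: [-3.14, 0.002, 1.273]
force: [0.1, -0.8, -1.6]
grip_width: 0.0142
grip_force: 25.0
```

Request:
jog_arm(motion=[[0,0,0.03,0,0,0,-1],[0,0,0.03,0,0,0,-1],[0,0,0.023,0,0,0,-1],[0,0,0,0,0,0,-1],[0,0,0,0,0,0,-1]])

```text
time_s: 7.55
ee_pos: [0.5133, 0.2954, 0.0769]
eef_rot: [-3.141, 0.0, 1.271]
force: [0.8, -0.6, -2.5]
grip_width: 0.0137
grip_force: 25.0
```

```bash
python3 - <<'E'
from station import ctrl
import cv2,numpy as np
s=ctrl.camera('scene')[:,:,::-1]; cv2.imwrite('pics/s2.png',s)
t=ctrl.camera('top')[:,:,::-1]; cv2.imwrite('pics/t2.png',t)
C=np.hstack([cv2.resize(s[215:315,405:505],(500,500),interpolation=cv2.INTER_CUBIC),cv2.resize(t[170:270,175:235],(300,500),interpolation=cv2.INTER_CUBIC)])
cv2.imwrite('pics/c2.png',C); print(ctrl.get_obs()['ee_pos'])
E
```

```text
[0.51381322 0.29601879 0.07799961]
```

View pics/c2.png

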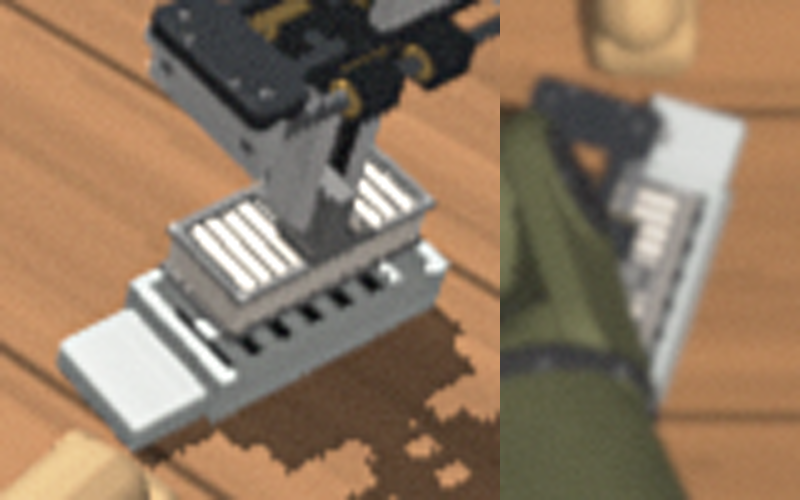

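The scene crop shows the filter square above the pocket with a small offset, its front corner at crop (245,302). The top view is mostly hidden by the arm. I'll measure the offset between filter and frame in the same scene view, where calibration bias cancels.

```bash
python3 - <<'E'
from station import ctrl
from h import *
m=ctrl.camera_model('scene');g=img('pics/s2.png');o=ctrl.get_obs()['ee_pos']
f=lambda x,y:(405+x/5-.4,215+y/5-.4)
zt=o[2]-.0045;u=np.array([.956,-.294]);v=np.array([.294,.956])
for k,a,b,z in(('front_top',(170,228),(245,302),zt),('left_top',(245,302),(435,207),zt),('front_bot',(170,275),(240,337),zt-.03),('left_bot',(240,337),(420,252),zt-.03),('right_top',(170,222),(265,180),zt),('back_top',(370,153),(435,203),zt),
 ('FRleft',(210,388),(445,265),.03),('FRfront',(130,285),(210,385),.03),('FRnoseleft',(135,430),(205,390),.018),('FRtip',(62,360),(135,430),.018)):
    W=wline(m,edge(g,f(*a),f(*b),1.6),z);ang=np.degrees(np.arctan2(W[1][1],W[1][0]));print(k,W[0].round(1),'ang',round((ang+90)%180-90,1),'u',(W[0]@u).round(1),'v',(W[0]@v).round(1))
c=o[:2]*1000;print('tcp u v',c@u,c@v)
E
```

```text
front_top [563.  280.3] ang 74.0 u 455.9 v 433.5
left_top [526.2 316.1] ang -16.9 u 410.1 v 456.9
front_bot [564.3 278.6] ang 70.5 u 457.5 v 432.2
left_bot [516.6 318.2] ang -19.6 u 400.3 v 456.1
right_top [536.1 264. ] ang -20.3 u 434.9 v 410.0
back_top [469.5 317.7] ang 82.4 u 355.4 v 441.8
FRleft [514.7 323.7] ang -17.4 u 396.9 v 460.8
FRfront [577. 278.] ang 68.3 u 469.8 v 435.4
FRnoseleft [602.9 296.1] ang -17.0 u 489.3 v 460.3
FRtip [617.4 271.1] ang 72.9 u 510.6 v 440.7
tcp u v 404.1759144575549 434.055049869277
```

Request:
jog_arm(motion=[[0,0,0.007,0,0,0,-1],[0,0,0.005,0,0,0,-1],[0,0,0.005,0,0,0,-1],[0,0,0.004,0,0,0,-1],[0,0,0,0,0,0,-1]])

```text
time_s: 8.15
ee_pos: [0.5127, 0.296, 0.0547]
eef_rot: [-3.141, 0.001, 1.272]
force: [0.1, -0.4, -2.6]
grip_width: 0.0136
grip_force: 25.0
```

Request:
jog_arm(motion=[[0,0,0.005,0,0,0,-1],[0,0,0.005,0,0,0,-1],[0,0,0.003,0,0,0,-1],[0,0,0,0,0,0,-1],[0,0,0,0,0,0,-1]])

```text
time_s: 8.65
ee_pos: [0.5131, 0.2962, 0.0425]
eef_rot: [-3.142, -0.0, 1.272]
force: [-0.2, -0.0, -2.6]
grip_width: 0.0137
grip_force: 25.0
```

Request:
jog_arm(motion=[[0,0,0.0015,0,0,0,-1],[0,0,0.0015,0,0,0,-1],[0,0,0,0,0,0,-1]])

```text
time_s: 8.95
ee_pos: [0.5132, 0.2963, 0.0404]
eef_rot: [3.141, -0.0, 1.272]
force: [-4.5, -1.6, 7.9]
grip_width: 0.0138
grip_force: 25.0
```

Request:
jog_arm(motion=[[0,0,0,0,0,0,1],[0,0,0,0,0,0,1],[0,0,0,0,0,0,1],[0,0,0,0,0,0,1],[0,0,0,0,0,0,1]])

```text
time_s: 9.45
ee_pos: [0.5131, 0.2961, 0.0394]
eef_rot: [-3.142, 0.0, 1.272]
force: [-0.0, -0.1, 0.4]
grip_width: 0.0505
grip_force: 0.0
```

Request:
jog_arm(motion=[[0,0,-0.01,0,0,0,1],[0,0,-0.035,0,0,0,1],[0,0,-0.035,0,0,0,1],[0,0,-0.03,0,0,0,1],[0,0,0,0,0,-0.15,1]])

```text
time_s: 9.95
ee_pos: [0.5146, 0.297, 0.1549]
eef_rot: [3.135, -0.004, 1.422]
force: [0.2, 0.5, -0.5]
grip_width: 0.0907
grip_force: 0.0
```

Request:
jog_arm(motion=[[0,0,0,0,0,-0.15,1],[0,0,0,0,0,-0.15,1],[0,0,0,0,0,-0.15,1],[0,0,0,0,0,-0.15,1],[0,0,0,0,0,-0.15,1]])

```text
time_s: 10.45
ee_pos: [0.5131, 0.2962, 0.1503]
eef_rot: [3.141, 0.0, 2.178]
force: [-0.1, -0.6, 0.1]
grip_width: 0.0939
grip_force: 0.0
```

Request:
jog_arm(motion=[[0,0,0,0,0,-0.15,1],[0,0,0,0,0,-0.15,1],[0,0,0,0,0,-0.15,1],[0,0,0,0,0,-0.15,1],[0,0,0,0,0,-0.071,1]])

```text
time_s: 10.95
ee_pos: [0.5131, 0.2962, 0.1503]
eef_rot: [3.141, 0.0, 2.849]
force: [0.8, 0.5, -0.5]
grip_width: 0.0942
grip_force: 0.0
```

```bash
python3 - <<'E'
from station import ctrl
import cv2,numpy as np
s=ctrl.camera('scene')[:,:,::-1]; cv2.imwrite('pics/s3.png',s)
t=ctrl.camera('top')[:,:,::-1]; cv2.imwrite('pics/t3.png',t)
C=np.hstack([cv2.resize(s[215:315,405:505],(500,500),interpolation=cv2.INTER_CUBIC),cv2.resize(t[170:270,175:235],(300,500),interpolation=cv2.INTER_CUBIC)])
cv2.imwrite('pics/c3.png',C); o=ctrl.get_obs();print(o['ee_pos'],o['eef_rot'],o['qpos'])
E
```

```text
[0.51309715 0.29619751 0.15019409] [3.14114635e+00 4.63446839e-04 2.84382145e+00] [ 4.61722979e-01  4.41230939e-01  1.46015442e+00  4.80228941e-06
  1.23956391e+00 -8.11303809e-01]
```

View pics/c3.png

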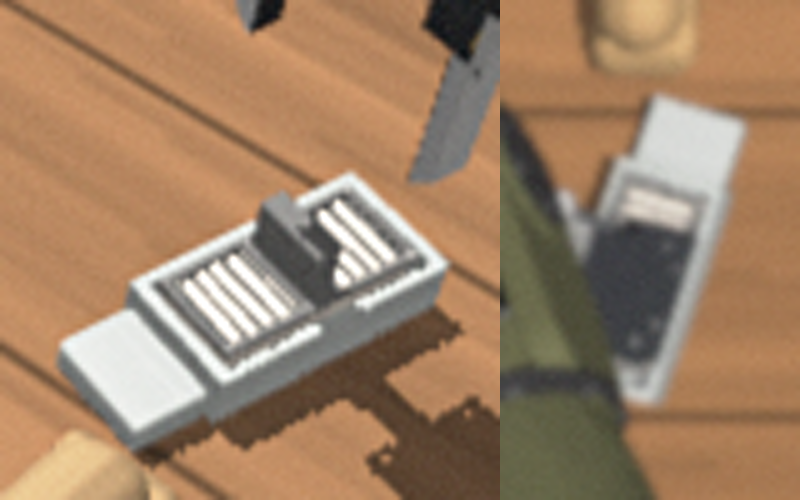

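The filter lies down inside the frame rim, well centred (crop (170,280) to (430,265)). Next I'll move 15 mm toward the nose, descend and take the frame by its sides.

Request:
jog_arm(motion=[[-0.015,0,0.02,0,0,0,1],[0,0,0.04,0,0,0,1],[0,0,0.04,0,0,0,1],[0,0,0.03,0,0,0,1],[0,0,0.0145,0,0,0,1]])

```text
time_s: 11.55
ee_pos: [0.5264, 0.2912, 0.0027]
eef_rot: [-3.139, -0.002, 2.841]
force: [-0.4, -0.1, -0.2]
grip_width: 0.094
grip_force: 0.0
```

Request:
jog_arm(motion=[[0,0,0,0,0,0,1],[0,0,0,0,0,0,1],[0,0,0,0,0,0,-1],[0,0,0,0,0,0,-1],[0,0,0,0,0,0,-1]], squeeze=45)

```text
time_s: 12.05
ee_pos: [0.5277, 0.2919, 0.0059]
eef_rot: [3.141, 0.001, 2.843]
force: [0.2, -0.2, -0.6]
grip_width: 0.0739
grip_force: 0.0
```

Request:
jog_arm(motion=[[0,0,0,0,0,0,-1],[0,0,0,0,0,0,-1],[0,0,0,0,0,0,-1],[0,0,0,0,0,0,-1],[0,0,0,0,0,0,-1]])

```text
time_s: 12.55
ee_pos: [0.5275, 0.2917, 0.0054]
eef_rot: [3.142, 0.0, 2.843]
force: [-2.4, -2.1, 6.1]
grip_width: 0.0638
grip_force: 45.0
```

Request:
jog_arm(motion=[[0,0,-0.01,0,0,0,-1],[0,0,-0.02,0,0,0,-1],[0,0,-0.03,0,0,0,-1],[0,0,-0.03,0,0,0,-1],[0,0,-0.01,0,0,0,-1]])

```text
time_s: 13.05
ee_pos: [0.5282, 0.2922, 0.108]
eef_rot: [3.139, 0.003, 2.843]
force: [0.2, -0.8, -5.8]
grip_width: 0.0638
grip_force: 45.0
```

Request:
jog_arm(motion=[[0,0,0,0,0,-0.106,-1],[0,0,0,0,0,-0.106,-1],[0,0,0,0,0,-0.106,-1],[0,0,0,0,0,0,-1],[-0.0013,-0.0157,0,0,0,0,-1]])

```text
time_s: 13.55
ee_pos: [0.5284, 0.2767, 0.1041]
eef_rot: [-3.142, -0.001, -3.124]
force: [-0.3, -0.3, -4.5]
grip_width: 0.0635
grip_force: 45.0
```

Request:
jog_arm(motion=[[-0.0025,-0.0314,0,0,0,0,-1],[-0.0025,-0.0314,0,0,0,0,-1],[-0.0025,-0.0314,0,0,0,0,-1],[-0.0025,-0.0314,0,0,0,0,-1],[-0.0025,-0.0314,0,0,0,0,-1]])

```text
time_s: 14.05
ee_pos: [0.5442, 0.1173, 0.1046]
eef_rot: [-3.141, -0.001, -3.126]
force: [0.4, -0.4, -4.7]
grip_width: 0.0635
grip_force: 45.0
```

Request:
jog_arm(motion=[[-0.0025,-0.0314,0,0,0,0,-1],[-0.0025,-0.0314,0,0,0,0,-1],[-0.0025,-0.0314,0,0,0,0,-1],[-0.0013,-0.0157,0,0,0,0,-1],[0,0,0,0,0,0,-1]])

```text
time_s: 14.55
ee_pos: [0.5552, 0.0076, 0.1047]
eef_rot: [-3.141, -0.0, -3.127]
force: [-0.2, 1.7, -5.4]
grip_width: 0.0637
grip_force: 45.0
```

Request:
jog_arm(motion=[[0,0,0.025,0,0,0,-1],[0,0,0.025,0,0,0,-1],[0,0,0.025,0,0,0,-1],[0,0,0,0,0,0,-1],[0,0,0,0,0,0,-1]])

```text
time_s: 15.05
ee_pos: [0.5554, 0.0102, 0.0304]
eef_rot: [3.141, -0.0, -3.123]
force: [-0.4, -0.2, -4.7]
grip_width: 0.0636
grip_force: 45.0
```

```bash
python3 - <<'E'
from station import ctrl
import cv2,numpy as np
s=ctrl.camera('scene')[:,:,::-1]; cv2.imwrite('pics/s4.png',s)
t=ctrl.camera('top')[:,:,::-1]; cv2.imwrite('pics/t4.png',t)
C=np.hstack([cv2.resize(s[180:290,280:390],(500,500),interpolation=cv2.INTER_CUBIC),cv2.resize(t[140:240,270:330],(300,500),interpolation=cv2.INTER_CUBIC)])
cv2.imwrite('pics/c4.png',C); o=ctrl.get_obs();print(o['ee_pos'],o['eef_rot'])
E
```

```text
[0.55617287 0.00995282 0.03143281] [-3.14152933e+00  2.08849381e-03 -3.12237174e+00]
```

View pics/c4.png

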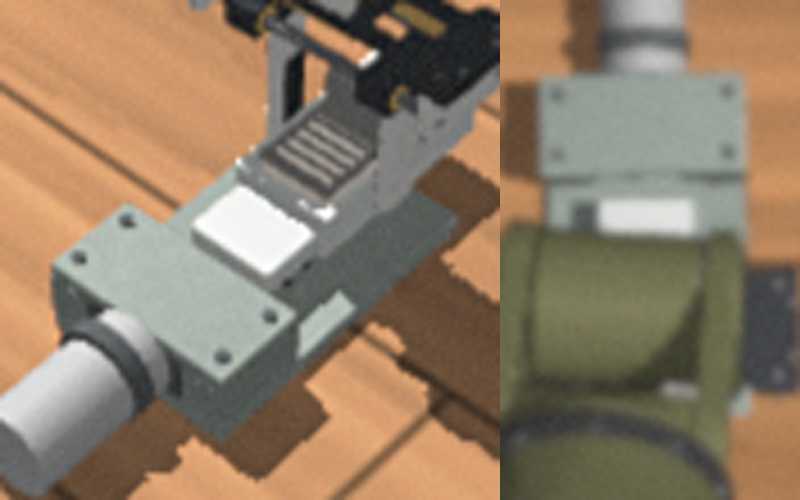

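The frame is over the deck, level, with its nose just in front of the mouth. In the top crop the nose spans columns 599–695 and the hood 540–745. I'll check the lateral offset before inserting.

```bash
python3 - <<'E'
from station import ctrl
from h import *
m=ctrl.camera_model('top');g=img('pics/t4.png')
f=lambda x,y:(270+(x-500)/5-.4,140+y/5-.4)
for k,a,b,z in(('noseL',(599,203),(600,232),.043),('noseR',(695,203),(694,232),.043),('tip',(605,199),(690,199),.043),('hoodL',(540,80),(542,170),.05),('hoodR',(744,80),(746,175),.05),('hoodback',(550,73),(740,75),.05)):
    W=wline(m,edge(g,f(*a),f(*b),1.6),z);ang=np.degrees(np.arctan2(W[1][1],W[1][0]));print(k,W[0].round(1),round((ang+90)%180-90,1))
m=ctrl.camera_model('scene');g=img('pics/s4.png')
f=lambda x,y:(280+x*.22-.4,180+y*.22-.4)
for k,a,b,z in(('noseL',(265,278),(318,238),.043),('noseR',(193,228),(238,187),.043),('tip',(195,230),(265,278),.043),('hoodfront',(128,205),(298,318),.05),('hoodL',(220,382),(298,318),.05),('hoodR',(52,262),(128,205),.05)):
    W=wline(m,edge(g,f(*a),f(*b),1.3),z);ang=np.degrees(np.arctan2(W[1][1],W[1][0]));print(k,W[0].round(1),round((ang+90)%180-90,1))
E
```

```text
noseL [634.6  38.1] 4.0
noseR [634.9 -17.7] 1.7
tip [645.6   5.5] -89.9
hoodL [688.5  73.2] 1.4
hoodR [688.4 -48.5] 0.8
hoodback [719.4   7.1] -89.6
noseL [626.3  39. ] 1.2
noseR [629.3 -16. ] 1.4
tip [647.5  16.8] -89.0
hoodfront [661.3  16.9] -88.6
hoodL [687.1  72.8] 1.2
hoodR [694.6 -45.6] 1.3
```

Request:
jog_arm(motion=[[0,0.001,0.005,0,0,0,-1],[0,0,0.005,0,0,0,-1],[-0.01,0,0,0,0,0,-1],[-0.012,0,0,0,0,0,-1],[-0.01,0,0,0,0,0,-1]])

```text
time_s: 15.65
ee_pos: [0.5886, 0.0112, 0.0201]
eef_rot: [-3.142, 0.001, -3.123]
force: [-0.5, 0.9, -4.5]
grip_width: 0.0639
grip_force: 45.0
```

Request:
jog_arm(motion=[[-0.006,0,0,0,0,0,-1],[-0.005,0,0,0,0,0,-1],[-0.003,0,0,0,0,0,-1],[0,0,0,0,0,0,-1]])

```text
time_s: 16.05
ee_pos: [0.6015, 0.0115, 0.0199]
eef_rot: [3.142, -0.0, -3.122]
force: [0.1, 0.7, -5.0]
grip_width: 0.0636
grip_force: 45.0
```

Request:
jog_arm(motion=[[-0.002,0,0,0,0,0,-1],[-0.002,0,0,0,0,0,-1],[0,0,0,0,0,0,-1]])

```text
time_s: 16.35
ee_pos: [0.6055, 0.0116, 0.02]
eef_rot: [-3.142, 0.0, -3.122]
force: [0.3, -0.7, -5.7]
grip_width: 0.0636
grip_force: 45.0
```

Request:
jog_arm(motion=[[-0.0015,0,0,0,0,0,-1],[0,0,0,0,0,0,-1]])

```text
time_s: 16.55
ee_pos: [0.607, 0.0116, 0.02]
eef_rot: [3.142, 0.0, -3.122]
force: [0.2, -0.4, -3.9]
grip_width: 0.064
grip_force: 45.0
```

Request:
jog_arm(motion=[[-0.0015,0,0,0,0,0,-1],[0,0,0,0,0,0,-1]])

```text
time_s: 16.75
ee_pos: [0.6072, 0.0115, 0.0196]
eef_rot: [-3.142, -0.003, -3.122]
force: [-7.8, -1.3, -2.1]
grip_width: 0.0638
grip_force: 45.0
```

Request:
jog_arm(motion=[[-0.0015,0,0,0,0,0,-1],[0,0,0,0,0,0,-1]])

```text
time_s: 16.95
ee_pos: [0.6075, 0.0114, 0.0193]
eef_rot: [-3.141, -0.006, -3.122]
force: [-18.1, -2.6, 2.3]
grip_width: 0.0638
grip_force: 45.0
```

The nose touches the stop at x≈0.607. I'll ease off, set it down and release.

Request:
jog_arm(motion=[[0.0025,0,0,0,0,0,-1],[0,0,0.0013,0,0,0,-1],[0,0,0.0013,0,0,0,-1],[0,0,0,0,0,0,-1]])

```text
time_s: 17.35
ee_pos: [0.6075, 0.0116, 0.0174]
eef_rot: [-3.142, 0.0, -3.122]
force: [-0.4, -0.1, -3.0]
grip_width: 0.0636
grip_force: 45.0
```

Request:
jog_arm(motion=[[0,0,0.0007,0,0,0,-1],[0,0,0,0,0,0,-1],[0,0,0,0,0,0,-1]])

```text
time_s: 17.65
ee_pos: [0.6075, 0.0117, 0.0173]
eef_rot: [-3.142, 0.0, -3.122]
force: [-5.7, 0.2, 6.1]
grip_width: 0.0635
grip_force: 45.0
```

Request:
jog_arm(motion=[[0,0,0,0,0,0,1],[0,0,0,0,0,0,1],[0,0,0,0,0,0,1],[0,0,0,0,0,0,1],[0,0,0,0,0,0,1]])

```text
time_s: 18.15
ee_pos: [0.6074, 0.0116, 0.0166]
eef_rot: [-3.142, 0.0, -3.122]
force: [-0.0, -0.3, -0.4]
grip_width: 0.0937
grip_force: 0.0
```

Request:
jog_arm(motion=[[0,0,-0.02,0,0,0,1],[0,0,-0.04,0,0,0,1],[0,0,-0.04,0,0,0,1],[0,0,-0.04,0,0,0,1],[0,0,-0.04,0,0,0,1]])

```text
time_s: 18.65
ee_pos: [0.6072, 0.0116, 0.1984]
eef_rot: [-3.142, 0.0, -3.122]
force: [-0.6, 1.2, 0.6]
grip_width: 0.0938
grip_force: 0.0
```

Request:
jog_arm(motion=[[0.04,0,-0.02,0,0,0,1],[0.04,0,0,0,0,0,1],[0.04,0,0,0,0,0,1],[0.04,0,0,0,0,0,1],[0,0,0,0,0,0,1]])

```text
time_s: 19.15
ee_pos: [0.4443, 0.0086, 0.217]
eef_rot: [-3.142, 0.0, -3.122]
force: [-0.1, -0.4, 0.5]
grip_width: 0.094
grip_force: 0.0
```

```bash
python3 - <<'E'
from station import ctrl
import cv2,numpy as np
s=ctrl.camera('scene')[:,:,::-1]; cv2.imwrite('pics/s5.png',s)
t=ctrl.camera('top')[:,:,::-1]; cv2.imwrite('pics/t5.png',t)
C=np.hstack([cv2.resize(s[180:290,280:390],(500,500),interpolation=cv2.INTER_CUBIC),cv2.resize(t[140:240,270:330],(300,500),interpolation=cv2.INTER_CUBIC)])
cv2.imwrite('pics/c5.png',C)
E
```

```text
(no output)
```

View pics/c5.png

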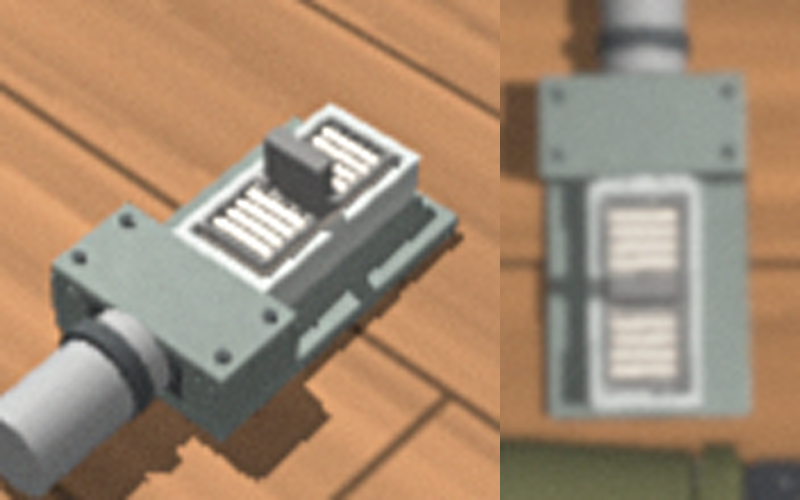

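The frame lies flat and square on the deck with its nose under the hood. In the top crop its tail is at row 408, next to the deck edge at row 414, which matches the 4 mm expected when home. The filter is down in it and the gripper is clear, so I'm handing in.

```bash
python3 -c "
from station import ctrl
print(ctrl.hand_in())"
```

```text
the job is handed in; nothing more can be done
None
```

I laid the filter in the frame, slid the loaded frame into the dock until its nose met the stop, and handed the job in at about 19 s; the final pictures show it flat and square with the filter down, and no verdict was returned.

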